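# Check-weigh a grinding cup, then pulse it in the sample mill

### The arm

A 7-joint arm with a two-finger parallel gripper is mounted at the origin on the work surface. World frame = base frame: x ahead of the robot, y to its left, z up, the work surface at z = 0. Lengths are in mm, angles in rad, forces in N, time in s.
With the tool pointing down it reaches from about 350 to 775 mm from the base axis. Payload 3.1 kg.
Tool frame: the origin (TCP) lies on the centre line of the jaws, within the pads' length; the fingertips stand r.tip_extent ahead of it and the grasp point (between the pads) lies 11 mm behind it (r.tip_extent is the distance from the TCP to the fingertips, in mm); z points along the fingers, x is the direction in which the jaws open and shut, and the axes are right-handed (so a half turn about z gives the same grasp; the last joint's range is limited). The gripper opens to 85 mm and grips with 20 to 120 N. Pads are 22 mm wide; open, the fingers measure 114 mm over their backs; the gripper's body (76 mm by 85 mm) begins 54 mm behind the grasp point. The pads swing forward as they close: fully open they stand 13 mm farther back than shut.
Start: joints at [1.259, 0.311, 0.014, 1.512, -0.004, 1.319, -0.027], TCP at [146.629, -530.11, 239.304] pointing down, gripper open.
Joint ranges: [-2.7, 2.7], [-0.3, 1.91], [-1.27, 1.3], [0.12, 2.57], [-1.44, 4.58], [0.2, 2.03], [-3.05, 3.05]. Speed limits (rad/s): [2.79, 2.79, 3.14, 3.14, 3.14, 3.14, 3.14].

### API

Orientations are given as a unit quaternion [w, x, y, z].
In Python, from bench import r gives the robot as it stands. The module is installed in compiled form; this text tells all that it offers.
- The arm moves only by the tool move_arm, never from a script. Its argument "increments" is a list of rows, each an object of numbers: "x", "y", "z": the shift along the tool's x, y, z in m; "ax", "ay", "az": the turn, a rotation vector about the tool's x, y, z in rad; "claw": the opening, from -1 (shut) to 1 (fully open). In form: [{"x": .., "y": .., "z": .., "ax": .., "ay": .., "az": .., "claw": ..}, ...]. A call has 1 to 5 rows; each row shifts and turns the commanded pose from where the row before left it, along the tool's axes as they then stand; what a row does not reach is not made up. A row lasts 1/8 s, in which the tool goes at most 62.5 mm and 10.7 degrees, less where a joint would pass 70% of its speed; a pose out of reach is approached as far as the arm can. A call with a gripper value outside its range is refused whole. The fingers move at their own pace and stop on an object; the grip force is fixed at half the most. Time passes only in rows, so rows that do not move let the fingers close. It gives the time, the measured TCP pose, the force and the opening at its end, in the units of the state.
- r.read_state(): the state, without advancing time (a new reading comes with each control period).
- r.snapshot(name): name is "side" or "top" or "wrist"; returns the picture (420x560x3 uint8, red, green, blue); there is no depth.
- r.get_calibration(name): a dict with "K" (3x3 intrinsics, pixels), "world_from_camera" (4x4, takes a point from camera to world coordinates); the wrist camera has in their place "tool_from_camera" (4x4, takes a point from camera to tool coordinates, whose origin is the TCP and whose axes are the tool frame's). Camera axes: x right, y down, z forward; pixel columns grow to the right and rows downward; lengths in mm; the calibration is good to about 2 mm. A picture is of the moment at which its call begins: read the wrist's pose just before it. get_calibration takes no time and is no camera call.
- r.hand_in(): hands the job in, once; it reports no verdict.
Trained networks look in the newest picture that a camera, given by its name, has taken for a name from the list of things; names that differ only in an ending like _2 or _b are one class to them, and where a whole thing is asked for, a point or a joint stands for the part that bears it (a point fixed in the world has none). Each returns a list of dicts, best first, with "score" (0 to 1); they miss things now and then, are a little off and sometimes report something else, mostly with a low value. They report only what shows in the picture. A call takes as long as a camera call.
- r.cut_out(camera, query): "pixels" (420x560 bool, what is visible of it) and "uv" ([column, row] in pixels, amid what is visible of it).
The state is a dict: "t": time; "joint_positions": joint angles; "qd": joint speeds; "joint_torque": joint torques, N m; "tcp_pos": TCP position; "eef_rot": TCP orientation; "force": force on the tool from outside, world axes, zero at the start; "torque": the same for the moment, N m; "opening": finger opening in mm.
Only numpy, scipy, OpenCV 4.12 (cv2) and the standard library are available. Lean on these libraries where they do the work, as an engineer would, in place of code of your own. Each camera call takes 0.05 s, during which the arm holds its last target. There are 200 camera calls.

### The job

Check-weigh the filled grinding cup (orange stripe) on the beam balance: swing the red arrest lever over to free the beam, let it come to rest for a good second, and swing the lever fully back to arrest it before you touch the cup. Then seat the cup fully home in the mill's bayonet socket, stripe at the white marks, and twist it clockwise against the spring until the stripe stands at the yellow pulse marks, half-way to the red ones, never so far that the lock clicks. The mill runs only while the cup is held there: finish still gripping the cup and holding it at yellow, with the jars, the spare cup and the other things left where they stand.

Things in the scene. Friction and masses are not known exactly. Their poses are not given: they have to be found in the camera images.
- cup_center (a point): Filled, sealed grinding cup: upright round steel cup 110 mm tall, about 0.34 kg, standing on the balance pan at the start. Point on its axis half-way up (55 mm above its foot), z up. From 40 to 100 mm above the foot a black ribbed sleeve 56 mm in diameter, the place to grip (upper half best); below it 54 mm, tapering to 48 mm over the lowest 6 mm. A half turn makes no difference.
- cup_lug (a point): Middle of one of the cup's two bayonet lugs, on its own +x side, 30 mm off the axis (the other is opposite on -x). Lugs are 12 mm wide, reach 34 mm from the axis, and span 6 to 11 mm above the foot. An orange stripe runs over the cup's top and down both sides right above the lugs. This frame's axes are the cup's.
- mill_socket (a point): Bayonet socket on top of the white mill (190 x 170 mm, 105 mm high, firm; placed and turned differently each time). Point on its upright axis, level with the top of the aluminium collar (92 mm across), 130 mm above the table. Bore 59 mm wide, flared to 65 mm at the top. Fully home the cup rests on a disc inside, its foot 20.5 mm below this point, its centre 34.5 mm above it.
- mill_slot (a point): Middle of one of the collar's two slots for the lugs, level with the collar's top, 30.5 mm from the socket axis on the socket's own +x side (the other opposite). About 2.4 mm free on either side of a lug. Marks in pairs on the grey dial round the collar: white at the slots (insert), yellow 0.5 rad clockwise from them as seen from above (pulse), red 1.0 rad clockwise (locked).
- ring (a joint): Turn of the mill's interlock ring, rad, clockwise from above positive. Its orange dogs take the lugs of the seated cup between them with 1.8 mm to spare either side, so it lags the cup by some 0.06 rad. A spring (0.1 N m at 0, 0.16 N m at 0.5) brings it back to 0, slots open. 0.5 is the pulse position (yellow); a detent resists from 0.7 on, the lock clicks at 0.85; 1.0 is the end stop (red).
- pan_top (a point): Centre of the top of the balance's steel pan, a level disc 128 mm across at the right-hand end (the balance's -y) of the beam, 106 mm above the table while the beam is arrested; z up. The cup stands within 16 mm of it.
- beam (a joint): Angle of the balance's three-bar beam, rad: 0 level, positive with the pan end down, stops at +-0.07. Freed, it swings and comes to rest between -0.06 and 0.06 within about a second, not always at 0; arrested, two red-tipped pins hold it level from below.
- arrest_knob (a point): Centre of the red knob of the arrest lever on the front (robot side) of the blue balance base: a round bar 16 mm in diameter, 34 mm long, pointing towards the robot, on the upper end of a 65 mm steel lever. It stands about 86 mm above the table at either end of its swing, 95 mm in the middle.
- arrest_pivot (a point): Point on the lever's pivot axis below the knob, 30 mm above the table. Axes are the balance's (fixed, turned differently each time): x away from the robot along the pivot axis, y to the left along the front, z up. The knob swings from 33 mm right of it (arrested, red dot) to 33 mm left of it (free, green dot).
- arrest (a joint): Arrest lever, rad: 0 arrested (leaning 30 degrees to the right, towards the pan), 1.05 free (leaning 30 degrees to the left). It takes 1 to 2 N at the knob and stays where it is left, at either end stop or between. The pins leave the beam from the first 0.05 to 0.4 rad on.
- spare_cup: Bystander: spare cup like the other one but with a blue stripe, standing on the table to the right; origin at its foot.
- bottle_a: Bystander: white jar with white cap, 62 mm in diameter, 125 mm tall; origin at its foot.
- bottle_b: Bystander: amber jar with black cap, 62 mm in diameter, 125 mm tall; origin at its foot.
- bottle_c: Bystander: white jar with blue cap, 62 mm in diameter, 125 mm tall; origin at its foot.
- brush: Bystander: blue cleaning brush 170 mm long lying on the table beyond the gap between mill and balance; origin under its middle.
- weight_block: Bystander: dark wooden block 56 x 124 mm with four brass weights, 56 mm high, behind the balance; origin under its middle.
- beaker: Bystander: glass beaker 72 mm in diameter, 88 mm tall, left of the balance; origin at its foot.

How it is judged:
By the outcome, as a careful person would: the job done as asked, in the order asked, and still so for the second after the job is handed in, while the arm keeps its last pose, push and grip.
It also fails if it takes over 54 s, if anything falls off the work surface, if the arm or the gripper's body presses on something with over 40 N, if the wrist force passes 120 N, or if a joint passes its speed limit or range.

## Working session

There is one attempt and no reset: what is moved stays moved. The work goes in short steps, Python scripts to look and compute and a tool call to move; the robot and the scene stay as the last step left them, time stands still between calls to the robot, and variables do not carry over. Pictures are saved under pics/ and viewed, about 8 in all and at most 12, crops included, and the job is handed in when it is done.

Besides the shell and the picture viewer there is one more tool, called by a JSON object that holds its "api" and its "payload", one argument or row to a line. move_arm: Moves the arm, as the interface text tells. Its arguments: {"type":"object","properties":{"increments":{"type":"array"}},"required":["increments"]}

```bash
mkdir -p pics; ls
python3 - <<'E'
from bench import r
import cv2,numpy as np
np.set_printoptions(precision=4,suppress=True)
s=r.read_state(); print(s, r.tip_extent)
for n in ("side","top"):
    im=r.snapshot(n); cv2.imwrite(f"pics/{n}0.png",im[:,:,::-1])
    c=r.get_calibration(n); print(n,c["K"],c["world_from_camera"])
print(r.get_calibration("wrist"))
E
```

```text
pics
{'t': 0.0, 'joint_positions': array([ 1.2593,  0.3117,  0.014 ,  1.5131, -0.0044,  1.3192, -0.0272]), 'qd': array([ 0.001 , -0.001 ,  0.0003, -0.0007,  0.0006, -0.0006,  0.0009]), 'joint_torque': array([ -0.0003, -37.9918,   0.1459, -23.059 ,   0.0123,   0.0136,
        -0.    ]), 'tcp_pos': array([ 146.4197, -529.3985,  238.2024]), 'eef_rot': array([-0.0007,  0.7958, -0.6056, -0.001 ]), 'force': array([-0.5927, -1.1521, -0.1663]), 'torque': array([-0.0023, -0.0176, -0.0126]), 'opening': 85.55855925188087} 8.0
side [[397.1636   0.     282.5556]
 [  0.     397.1636 217.1169]
 [  0.       0.       1.    ]] [[ -0.7929  -0.3785   0.4776 -10.522 ]
 [ -0.6093   0.4765  -0.6338 774.5   ]
 [  0.0123  -0.7935  -0.6084 845.8082]
 [  0.       0.       0.       1.    ]]
top [[435.9341   0.     277.575 ]
 [  0.     435.9341 208.6502]
 [  0.       0.       1.    ]] [[   0.0089   -0.9955    0.0948  450.3902]
 [  -1.       -0.0088    0.0016   49.9258]
 [  -0.0008   -0.0949   -0.9955 1383.0591]
 [   0.        0.        0.        1.    ]]
{'K': array([[378.3562,   0.    , 278.0068],
       [  0.    , 378.3562, 209.2141],
       [  0.    ,   0.    ,   1.    ]]), 'tool_from_camera': array([[   1.    ,    0.0002,    0.0008,    0.3498],
       [  -0.0004,    0.9653,    0.2612,  -66.3027],
       [  -0.0007,   -0.2612,    0.9653, -134.9405],
       [   0.    ,    0.    ,    0.    ,    1.    ]])}
```

View pics/side0.png

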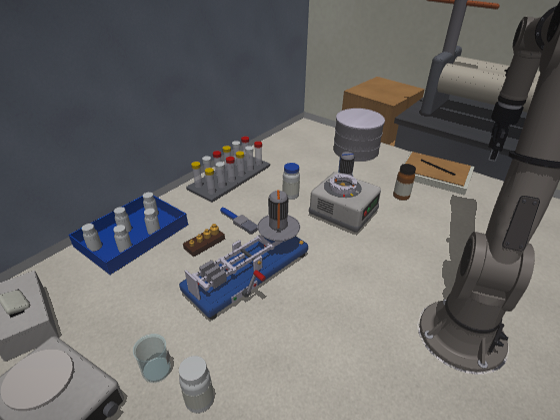

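View pics/top0.png

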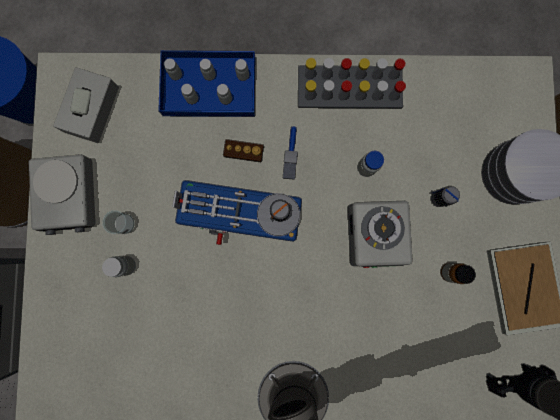

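Side view: cup at about (278,210), knob (259,275), mill collar (345,185). Top view: cup (280,210), knob (220,238), mill collar (383,226).

```bash
cat > h.py <<'E'
from bench import r
import cv2,numpy as np
from scipy.spatial.transform import Rotation as R
np.set_printoptions(precision=4,suppress=True)
def toolT(s):
    T=np.eye(4); q=s["eef_rot"]; T[:3,:3]=R.from_quat([q[1],q[2],q[3],q[0]]).as_matrix(); T[:3,3]=s["tcp_pos"]; return T
def cam(n,s=None):
    c=r.get_calibration(n)
    return c["K"],(toolT(s)@c["tool_from_camera"] if n=="wrist" else c["world_from_camera"])
def ray(c,uv):
    K,T=c; d=T[:3,:3]@np.linalg.inv(K)@[uv[0],uv[1],1]; return T[:3,3],d/np.linalg.norm(d)
def atz(c,uv,z):
    o,d=ray(c,uv); return o+d*(z-o[2])/d[2]
def tri(c1,u1,c2,u2):
    o,d=ray(c1,u1);p,e=ray(c2,u2)
    a=np.linalg.lstsq(np.c_[d,-e],p-o,rcond=None)[0]; A=o+a[0]*d;B=p+a[1]*e
    return (A+B)/2,np.linalg.norm(A-B)
def proj(c,P):
    K,T=c; q=T[:3,:3].T@(np.asarray(P,float)-T[:3,3]); q=K@q; return q[:2]/q[2]
E
python3 - <<'E'
from h import *
cs=cam("side");ct=cam("top")
for q in ["cup_center","arrest_knob","ring","pan_top","spare_cup","mill_socket","mill_slot","arrest","beam","cup_lug"]:
    o={}
    for n in ("side","top"):
        l=r.cut_out(n,q); 
        for d in l[:2]: print(q,n,round(d["score"],2),np.round(d["uv"],1),d["pixels"].sum())
        if l:o[n]=l[0]["uv"]
    if len(o)==2: print("   ->",*tri(cs,o["side"],ct,o["top"]))
E
```

```text
cup_center side 0.65 [279.  210.9] 689
cup_center top 0.75 [281.1 209.4] 381
   -> [561.889   39.546  154.8379] 8.379408618419033
arrest_knob side 0.7 [253.7 279.3] 210
arrest_knob top 0.68 [217.1 235.8] 112
   -> [491.2803 232.4342  73.1903] 1.1444911483212161
ring side 0.53 [342.9 181.7] 78
ring top 0.87 [382.7 229.8] 359
   -> [ 511.0113 -250.5295  131.3739] 0.7163396935852517
pan_top side 0.97 [278.6 230.6] 684
pan_top side 0.38 [254.8 278.2] 205
pan_top top 0.95 [276.7 221.6] 1068
   -> [537.9998  56.9722 102.8121] 9.575973474833226
spare_cup side 0.88 [345.1 161.7] 284
spare_cup top 0.71 [279.7 209.9] 374
spare_cup top 0.64 [445.9 197.3] 457
   -> [469.6875  12.649  357.1651] 164.9743146037824
mill_socket side 0.85 [341.3 202.1] 2954
mill_socket top 0.64 [380.4 232.5] 4008
mill_socket top 0.62 [279.6 212.4] 342
   -> [ 510.0418 -263.2793   40.7691] 6.235302226462892
mill_slot side 0.84 [341.7 201.7] 2974
mill_slot top 0.8 [379.2 232.8] 4002
   -> [ 507.8609 -259.0185   45.8315] 3.870343793577972
arrest side 0.49 [253.6 281.7] 195
arrest top 0.44 [218.  235.6] 94
arrest top 0.35 [242.2 148.2] 745
   -> [492.5168 231.4382  62.3356] 0.4850609908507482
beam side 0.75 [241.1 259.3] 1944
beam top 0.7 [258.6 207.3] 2136
beam top 0.42 [378.6 232.9] 4086
   -> [604.2772 127.6102  -0.8844] 46.83949639748588
cup_lug side 0.82 [276.1 207.4] 698
cup_lug top 0.89 [279.7 210.5] 371
cup_lug top 0.63 [458.9 274.3] 653
   -> [561.2676  46.2784 171.0071] 1.3135377874998346
```

{"api": "move_arm", "payload": {
  "increments": [
    {"x": -0.0353, "y": -0.0293},
    {"x": -0.0353, "y": -0.0293},
    {"x": -0.0353, "y": -0.0293},
    {"x": -0.0353, "y": -0.0293},
    {"x": -0.0353, "y": -0.0293}
  ]
}}

```text
validation failed for argument at $.in...
```

{"api": "move_arm", "payload": {
  "increments": [
    {"x": -0.0353, "y": -0.0293},
    {"x": -0.0353, "y": -0.0293},
    {"x": -0.0353, "y": -0.0293},
    {"x": -0.0353, "y": -0.0293},
    {"x": -0.0353, "y": -0.0293}
  ]
}}

```text
validation failed for argument at $.in...
```

{"api": "move_arm", "payload": {
  "increments": [
    {"x": -0.0353, "y": -0.0293, "z": 0, "ax": 0, "ay": 0, "az": 0, "claw": 1},
    {"x": -0.0353, "y": -0.0293, "z": 0, "ax": 0, "ay": 0, "az": 0, "claw": 1},
    {"x": -0.0353, "y": -0.0293, "z": 0, "ax": 0, "ay": 0, "az": 0, "claw": 1},
    {"x": -0.0353, "y": -0.0293, "z": 0, "ax": 0, "ay": 0, "az": 0, "claw": 1},
    {"x": -0.0353, "y": -0.0293, "z": 0, "ax": 0, "ay": 0, "az": 0, "claw": 1}
  ]
}}

```text
t: 1.72
tcp_pos: [241.4, -319.6, 239.5]
eef_rot: [0.0, 0.796, -0.606, 0.0]
force: [0.3, -0.7, -0.8]
opening: 85.4
```

{"api": "move_arm", "payload": {
  "increments": [
    {"x": -0.0353, "y": -0.0293, "z": 0, "ax": 0, "ay": 0, "az": 0, "claw": 1},
    {"x": -0.0353, "y": -0.0293, "z": 0, "ax": 0, "ay": 0, "az": 0, "claw": 1},
    {"x": -0.0353, "y": -0.0293, "z": 0, "ax": 0, "ay": 0, "az": 0, "claw": 1},
    {"x": -0.0353, "y": -0.0293, "z": 0, "ax": 0, "ay": 0, "az": 0, "claw": 1},
    {"x": -0.0353, "y": -0.0293, "z": 0, "ax": 0, "ay": 0, "az": 0, "claw": 1}
  ]
}}

```text
t: 2.35
tcp_pos: [335.5, -110.4, 239.6]
eef_rot: [0.0, 0.796, -0.606, 0.001]
force: [0.3, -0.5, -0.9]
opening: 85.5
```

{"api": "move_arm", "payload": {
  "increments": [
    {"x": -0.0353, "y": -0.0293, "z": 0, "ax": 0, "ay": 0, "az": 0, "claw": 1},
    {"x": -0.0353, "y": -0.0293, "z": 0, "ax": 0, "ay": 0, "az": 0, "claw": 1},
    {"x": -0.0353, "y": -0.0293, "z": 0, "ax": 0, "ay": 0, "az": 0, "claw": 1},
    {"x": -0.0353, "y": -0.0293, "z": 0, "ax": 0, "ay": 0, "az": 0.1, "claw": 0.2},
    {"x": -0.0353, "y": -0.0293, "z": 0, "ax": 0, "ay": 0, "az": 0.1, "claw": 0}
  ]
}}

```text
t: 2.98
tcp_pos: [433.7, 96.5, 239.6]
eef_rot: [-0.0, 0.73, -0.683, 0.001]
force: [0.8, -0.6, -0.1]
opening: 51.5
```

{"api": "move_arm", "payload": {
  "increments": [
    {"x": -0.0353, "y": -0.02, "z": 0, "ax": 0, "ay": 0, "az": 0.1, "claw": 0},
    {"x": -0.0353, "y": -0.02, "z": 0, "ax": 0, "ay": 0, "az": 0.1, "claw": 0},
    {"x": -0.02, "y": -0.0, "z": 0, "ax": 0, "ay": 0, "az": 0, "claw": 0}
  ]
}}

```text
t: 3.35
tcp_pos: [475.1, 188.5, 239.1]
eef_rot: [0.001, -0.66, 0.751, 0.001]
force: [-0.7, 0.2, -0.4]
opening: 42.5
```

Run:
```python
from h import *
s=r.read_state(); print(s["tcp_pos"],s["eef_rot"],s["joint_positions"],s["opening"],s["t"])
im=r.snapshot("wrist"); cv2.imwrite("pics/w1.png",im[:,:,::-1])
np.save("w1.npy",toolT(s)); c=cam("wrist",s)
for q in ("arrest_knob","arrest"):
    for d in r.cut_out("wrist",q)[:2]: print(q,d["score"],d["uv"],atz(c,d["uv"],86))
```

```text
[475.1313 188.4633 239.0697] [ 0.0005 -0.6599  0.7513  0.0007] [ 0.2021  0.3214 -0.787   1.5939  0.2313  1.3225 -2.3164] 42.47943177735373 3.35
arrest_knob 0.75 [227.6, 179.1] [492.5985 225.2876  86.    ]
arrest 0.79 [230.8, 178.0] [493.1312 222.6985  86.    ]
```

View pics/w1.png

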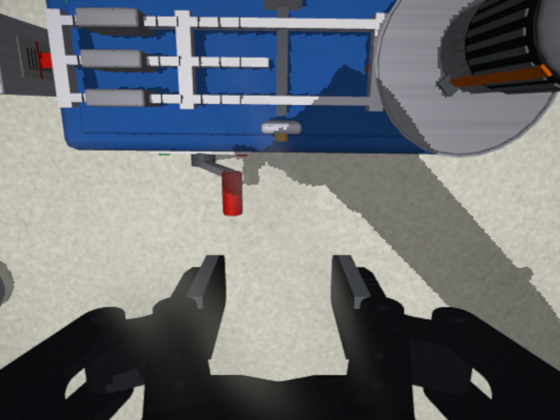

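Run:
```python
from h import *
s=r.read_state(); c=cam("wrist",s)
for uv in [(231,172),(231.5,193),(232,215),(65,148),(415,152)]: print(uv,atz(c,uv,88), atz(c,uv,40))
p=atz(c,(231.5,193),88); print(proj(cam("top"),p),proj(cam("side"),p))
T=toolT(s); print("tool delta to knob",T[:3,:3].T@(p-T[:3,3]), T[:3,:3])
t,e=tri(c,(231.5,193),cam("side"),(259,276)); print(t,e)
```

```text
(231, 172) [496.6406 220.2543  88.    ] [489.3944 227.2427  40.    ]
(231.5, 193) [480.3794 222.4794  88.    ] [470.4049 229.8411  40.    ]
(232, 215) [462.8193 224.9011  88.    ] [449.8986 232.6692  40.    ]
(65, 148) [530.3866 340.9368  88.    ] [528.8023 368.1732  40.    ]
(415, 152) [494.0929  80.479   88.    ] [486.4192  64.016   40.    ]
[219.7952 239.5045] [258.9222 275.0494]
tool delta to knob [-35.6088  -2.0681 151.2004] [[-0.1271 -0.9919 -0.0006]
 [-0.9919  0.1271  0.0003]
 [-0.0002  0.0006 -1.    ]]
[479.8033 222.9237  85.173 ] 0.031142273418618305
```

{"api": "move_arm", "payload": {
  "increments": [
    {"x": -0.036, "y": 0.0, "z": 0.03, "ax": 0, "ay": 0, "az": 0, "claw": 0},
    {"x": 0, "y": 0.002, "z": 0.05, "ax": 0, "ay": 0, "az": 0, "claw": 0},
    {"x": 0, "y": 0, "z": 0.05, "ax": 0, "ay": 0, "az": 0, "claw": 0},
    {"x": 0, "y": 0, "z": 0.031, "ax": 0, "ay": 0, "az": 0, "claw": 0},
    {"x": 0, "y": 0, "z": 0, "ax": 0, "ay": 0, "az": 0, "claw": 0}
  ]
}}

```text
t: 4.12
tcp_pos: [475.3, 219.0, 76.1]
eef_rot: [-0.003, -0.659, 0.752, 0.0]
force: [-0.5, -0.1, -1.0]
opening: 42.5
```

{"api": "move_arm", "payload": {
  "increments": [
    {"x": -0.016, "y": 0, "z": 0, "ax": 0, "ay": 0, "az": 0, "claw": 0},
    {"x": -0.016, "y": 0, "z": 0, "ax": 0, "ay": 0, "az": 0, "claw": 0},
    {"x": -0.016, "y": 0, "z": 0, "ax": 0, "ay": 0, "az": 0, "claw": 0},
    {"x": -0.016, "y": 0, "z": 0, "ax": 0, "ay": 0, "az": 0, "claw": 0},
    {"x": -0.01, "y": 0, "z": 0, "ax": 0, "ay": 0, "az": 0, "claw": 0}
  ]
}}

```text
t: 4.75
tcp_pos: [486.2, 297.5, 78.2]
eef_rot: [0.0, -0.66, 0.751, 0.0]
force: [0.3, -2.0, -1.2]
opening: 42.7
```

Run:
```python
from h import *
s=r.read_state(); print(s["tcp_pos"],s["force"],s["opening"],s["t"])
im=r.snapshot("side"); cv2.imwrite("pics/s2.png",cv2.resize(im[200:330,170:330,::-1],None,fx=4,fy=4))
im=r.snapshot("wrist"); cv2.imwrite("pics/w2.png",im[:,:,::-1])
```

```text
[486.248  297.4924  78.1971] [ 0.339  -1.9782 -1.2228] 42.67324445844458 4.75
```

View pics/w2.png

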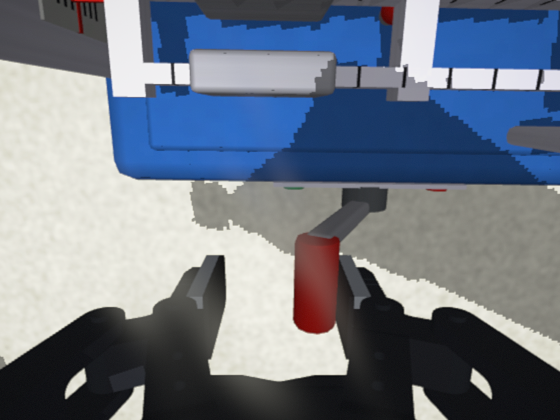

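The lever leans left now, with the knob at (317,280) against the right pad. I'll push to the stop, then dwell.

{"api": "move_arm", "payload": {
  "increments": [
    {"x": -0.003, "y": 0, "z": 0, "ax": 0, "ay": 0, "az": 0, "claw": 0},
    {"x": -0.003, "y": 0, "z": 0, "ax": 0, "ay": 0, "az": 0, "claw": 0},
    {"x": 0, "y": 0, "z": 0, "ax": 0, "ay": 0, "az": 0, "claw": 0}
  ]
}}

```text
t: 5.22
tcp_pos: [487.2, 301.4, 78.1]
eef_rot: [-0.0, -0.66, 0.752, -0.0]
force: [0.1, -0.5, -0.1]
opening: 42.7
```

{"api": "move_arm", "payload": {
  "increments": [
    {"x": -0.003, "y": 0, "z": 0, "ax": 0, "ay": 0, "az": 0, "claw": 0},
    {"x": -0.002, "y": 0, "z": 0, "ax": 0, "ay": 0, "az": 0, "claw": 0},
    {"x": 0, "y": 0, "z": 0, "ax": 0, "ay": 0, "az": 0, "claw": 0}
  ]
}}

```text
t: 5.6
tcp_pos: [487.6, 303.0, 77.8]
eef_rot: [-0.003, -0.659, 0.752, -0.002]
force: [-2.7, -6.0, 2.7]
opening: 42.6
```

Run:
```python
from h import *
s=r.read_state(); print(s["tcp_pos"],s["force"],s["opening"],s["t"])
c=cam("wrist",s)
im=r.snapshot("wrist"); m=((im[:,:,0]>110)&(im[:,:,1]<70)&(im[:,:,2]<70)).astype(np.uint8)
n,l,st,ce=cv2.connectedComponentsWithStats(m)
for i in range(1,n):
  if st[i,4]>200: print(st[i],ce[i],atz(c,ce[i],90))
```

```text
[487.641  302.9688  77.7618] [-2.7064 -6.0442  2.7249] 42.64863979581492 5.6
[ 298  244   39   89 2630] [318.3506 289.9852] [489.0785 287.9886  90.    ]
```

{"api": "move_arm", "payload": {
  "increments": [
    {"x": 0.014, "y": 0, "z": 0, "ax": 0, "ay": 0, "az": 0, "claw": 0},
    {"x": 0, "y": 0, "z": 0, "ax": 0, "ay": 0, "az": 0, "claw": 0},
    {"x": 0, "y": 0, "z": 0, "ax": 0, "ay": 0, "az": 0, "claw": 0},
    {"x": 0, "y": 0, "z": 0, "ax": 0, "ay": 0, "az": 0, "claw": 0},
    {"x": 0, "y": 0, "z": 0, "ax": 0, "ay": 0, "az": 0, "claw": 0}
  ]
}}

```text
t: 6.28
tcp_pos: [486.1, 293.4, 78.4]
eef_rot: [0.0, -0.66, 0.751, 0.0]
force: [-0.2, -0.2, 0.7]
opening: 42.5
```

{"api": "move_arm", "payload": {
  "increments": [
    {"x": 0, "y": 0, "z": 0, "ax": 0, "ay": 0, "az": 0, "claw": 0},
    {"x": 0, "y": 0, "z": 0, "ax": 0, "ay": 0, "az": 0, "claw": 0},
    {"x": 0, "y": 0, "z": 0, "ax": 0, "ay": 0, "az": 0, "claw": 0},
    {"x": 0, "y": 0, "z": 0, "ax": 0, "ay": 0, "az": 0, "claw": 0},
    {"x": 0, "y": 0, "z": 0, "ax": 0, "ay": 0, "az": 0, "claw": 0}
  ]
}}

```text
t: 6.9
tcp_pos: [486.2, 292.8, 78.3]
eef_rot: [-0.0, -0.66, 0.752, -0.0]
force: [-0.7, -0.5, -1.2]
opening: 42.6
```

{"api": "move_arm", "payload": {
  "increments": [
    {"x": 0, "y": 0, "z": 0, "ax": 0, "ay": 0, "az": 0, "claw": 0},
    {"x": 0, "y": 0, "z": 0, "ax": 0, "ay": 0, "az": 0, "claw": 0},
    {"x": 0, "y": 0, "z": 0, "ax": 0, "ay": 0, "az": 0, "claw": 0},
    {"x": 0, "y": 0, "z": 0, "ax": 0, "ay": 0, "az": 0, "claw": 0},
    {"x": 0, "y": 0, "z": 0, "ax": 0, "ay": 0, "az": 0, "claw": 0}
  ]
}}

```text
t: 7.52
tcp_pos: [486.2, 292.8, 78.3]
eef_rot: [-0.0, -0.66, 0.752, -0.0]
force: [0.6, 0.0, 0.7]
opening: 42.5
```

Run:
```python
from h import *
s=r.read_state(); print(s["tcp_pos"],s["force"],s["t"])
a=cv2.imread("pics/side0.png")[...,::-1]
b=r.snapshot("side"); 
for _ in range(3):pass
cv2.imwrite("pics/s3.png",cv2.resize(np.hstack([x[190:330,170:320,::-1] for x in (a,b)]),None,fx=2.6,fy=2.6))
```

```text
[486.17   292.7959  78.2712] [0.6349 0.0112 0.6727] 7.525
```

View pics/s3.png

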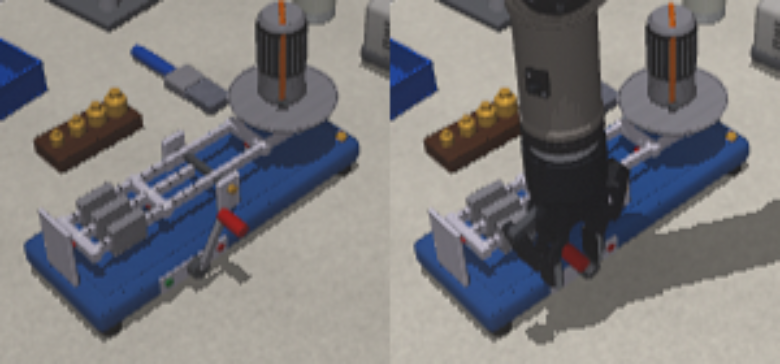

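{"api": "move_arm", "payload": {
  "increments": [
    {"x": 0, "y": 0, "z": 0, "ax": 0, "ay": 0, "az": 0, "claw": 0},
    {"x": 0, "y": 0, "z": 0, "ax": 0, "ay": 0, "az": 0, "claw": 0},
    {"x": 0, "y": 0, "z": 0, "ax": 0, "ay": 0, "az": 0, "claw": 0},
    {"x": 0, "y": 0, "z": 0, "ax": 0, "ay": 0, "az": 0, "claw": 0},
    {"x": 0, "y": 0, "z": 0, "ax": 0, "ay": 0, "az": 0, "claw": 0}
  ]
}}

```text
t: 8.2
tcp_pos: [486.2, 292.8, 78.3]
eef_rot: [-0.0, -0.66, 0.752, -0.0]
force: [-0.0, -0.7, -0.3]
opening: 42.3
```

{"api": "move_arm", "payload": {
  "increments": [
    {"x": 0.014, "y": 0, "z": 0, "ax": 0, "ay": 0, "az": 0, "claw": 0},
    {"x": 0.014, "y": 0, "z": 0, "ax": 0, "ay": 0, "az": 0, "claw": 0},
    {"x": 0.014, "y": 0, "z": 0, "ax": 0, "ay": 0, "az": 0, "claw": 0},
    {"x": 0.014, "y": 0, "z": 0, "ax": 0, "ay": 0, "az": 0, "claw": 0},
    {"x": 0.014, "y": 0, "z": 0, "ax": 0, "ay": 0, "az": 0, "claw": 0}
  ]
}}

```text
t: 8.82
tcp_pos: [476.8, 221.8, 78.0]
eef_rot: [-0.0, -0.659, 0.752, -0.0]
force: [0.3, 1.2, -2.2]
opening: 42.5
```

{"api": "move_arm", "payload": {
  "increments": [
    {"x": 0.01, "y": 0, "z": 0, "ax": 0, "ay": 0, "az": 0, "claw": 0},
    {"x": 0.004, "y": 0, "z": 0, "ax": 0, "ay": 0, "az": 0, "claw": 0},
    {"x": 0.003, "y": 0, "z": 0, "ax": 0, "ay": 0, "az": 0, "claw": 0},
    {"x": 0, "y": 0, "z": 0, "ax": 0, "ay": 0, "az": 0, "claw": 0}
  ]
}}

```text
t: 9.32
tcp_pos: [475.2, 211.2, 78.6]
eef_rot: [0.004, -0.661, 0.751, 0.002]
force: [2.7, 9.4, -5.8]
opening: 43.0
```

```bash
cat > knob.py <<'E'
from h import *
s=r.read_state(); print(s["tcp_pos"],s["force"],s["opening"],s["t"])
c=cam("wrist",s)
im=r.snapshot("wrist"); m=((im[:,:,0]>110)&(im[:,:,1]<70)&(im[:,:,2]<70)).astype(np.uint8)
n,l,st,ce=cv2.connectedComponentsWithStats(m)
for i in range(1,n):
  if st[i,4]>200: print(st[i],ce[i],atz(c,ce[i],90))
E
python3 knob.py
```

```text
[475.224  211.2286  78.5662] [ 2.6959  9.4196 -5.7685] 42.966156018748514 9.325
[ 222  244   36   88 2721] [239.247  287.3745] [480.864  224.0603  90.    ]
```

{"api": "move_arm", "payload": {
  "increments": [
    {"x": -0.017, "y": 0, "z": 0, "ax": 0, "ay": 0, "az": 0, "claw": 0},
    {"x": 0, "y": 0, "z": -0.05, "ax": 0, "ay": 0, "az": 0, "claw": 0.5},
    {"x": 0, "y": 0, "z": -0.055, "ax": 0, "ay": 0, "az": 0, "claw": 1},
    {"x": 0, "y": 0, "z": -0.055, "ax": 0, "ay": 0, "az": 0, "claw": 1},
    {"x": 0.035, "y": -0.02, "z": -0.04, "ax": 0, "ay": 0, "az": 0, "claw": 1}
  ]
}}

```text
t: 10.0
tcp_pos: [490.9, 189.8, 281.4]
eef_rot: [0.001, -0.663, 0.749, 0.0]
force: [1.2, -1.3, -0.7]
opening: 85.2
```

{"api": "move_arm", "payload": {
  "increments": [
    {"x": 0.046, "y": -0.025, "z": -0.02, "ax": 0, "ay": 0, "az": 0, "claw": 1},
    {"x": 0.045, "y": -0.025, "z": 0, "ax": 0, "ay": 0, "az": 0, "claw": 1},
    {"x": 0.04, "y": -0.025, "z": 0, "ax": 0, "ay": 0, "az": 0, "claw": 1},
    {"x": 0, "y": 0, "z": 0, "ax": 0, "ay": 0, "az": 0, "claw": 1},
    {"x": 0, "y": 0, "z": 0, "ax": 0, "ay": 0, "az": 0, "claw": 1}
  ]
}}

```text
t: 10.62
tcp_pos: [549.2, 46.8, 298.0]
eef_rot: [-0.001, -0.66, 0.752, 0.001]
force: [0.0, 0.5, 0.4]
opening: 85.4
```

Run:
```python
from h import *
s=r.read_state(); print(s["tcp_pos"],s["eef_rot"],s["joint_positions"],s["opening"],s["t"])
im=r.snapshot("wrist"); cv2.imwrite("pics/w4.png",im[:,:,::-1])
np.save("w4.npy",toolT(s))
```

```text
[549.1869  46.8349 297.9892] [-0.0006 -0.6597  0.7515  0.0006] [ 0.4012  0.3746 -0.7336  1.3726  0.2477  1.4891 -2.0186] 85.41093569849077 10.625
```

View pics/w4.png

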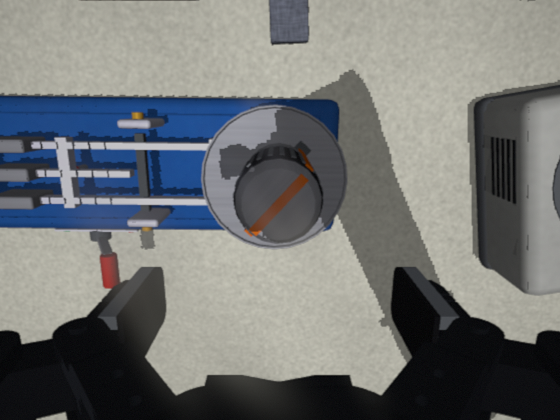

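Run:
```python
from h import *
c0=r.get_calibration("wrist"); c=(c0["K"],np.load("w4.npy")@c0["tool_from_camera"])
im=cv2.imread("pics/w4.png")[...,::-1].astype(int)
m=(im[...,0]>110)&(im[...,0]-im[...,2]>70)&(im[...,1]<140); m[:140]=0;m[250:]=0;m[:,:225]=0;m[:,335:]=0
ys,xs=np.nonzero(m); print(len(xs),xs.min(),xs.max(),ys.min(),ys.max())
P=np.array([atz(c,(x,y),216)[:2] for x,y in zip(xs,ys)])
C=atz(c,(278,200),216)[:2]; print("center eye",C)
k=np.linalg.norm(P-C,axis=1)<24; Q=P[k]; mu=Q.mean(0); w,v=np.linalg.eigh(np.cov((Q-mu).T)); d=v[:,1]
print(mu,np.degrees(np.arctan2(d[1],d[0])),np.sqrt(w), "perp off centre",(C-mu)@v[:,0])
for e in [(234,200),(322,200),(278,244)]: print(atz(c,e,208)[:2])
# pan
for e in [(203,177),(347,177),(275,106),(275,249)]: print("pan",atz(c,e,106)[:2])
```

```text
50 245 260 229 235
center eye [562.3024  44.7365]
[544.6444  59.2962] 96.778675233845 [0.5353 0.9333] perp off centre -15.815988775635565
[563.8303  71.6779]
[556.8666  18.296 ]
[531.9758  48.6868]
pan [564.4676 110.5822]
pan [548.1734 -14.3483]
pan [615.7319  40.2512]
pan [489.6921  56.9485]
```

Run:
```python
from h import *
c0=r.get_calibration("wrist"); c=(c0["K"],np.load("w4.npy")@c0["tool_from_camera"])
im=cv2.imread("pics/w4.png"); h=cv2.cvtColor(im,cv2.COLOR_BGR2HSV)
m=(h[...,0]<18)&(h[...,1]>130)&(h[...,2]>50); m[:140]=0;m[250:]=0;m[:,:225]=0;m[:,335:]=0
ys,xs=np.nonzero(m); print(len(xs),xs.min(),xs.max(),ys.min(),ys.max())
P=np.array([atz(c,(x,y),216)[:2] for x,y in zip(xs,ys)])
C=np.array([561,45.])
for it in range(3):
    k=np.linalg.norm(P-C,axis=1)<22; Q=P[k]; mu=Q.mean(0); w,v=np.linalg.eigh(np.cov((Q-mu).T)); d=v[:,1]
    print(k.sum(),mu,np.degrees(np.arctan2(d[1],d[0])),np.sqrt(w), "perp",(C-mu)@v[:,0]); 
big=cv2.resize(im[90:260,190:370],None,fx=4,fy=3.5,interpolation=cv2.INTER_CUBIC)
for rr,z in((28,206),(26,216)):
  pts=[proj(c,[561+rr*np.cos(a),45+rr*np.sin(a),z]) for a in np.linspace(0,6.28,60)]
  for p in pts: cv2.circle(big,(int((p[0]-190)*4),int((p[1]-90)*3.5)),2,(0,255,0),-1)
cv2.imwrite("pics/w4b.png",big)
```

```text
756 245 313 149 235
609 [561.3953  42.876 ] 129.92110274348 [ 1.6082 12.6726] perp -1.0598978145348956
609 [561.3953  42.876 ] 129.92110274348 [ 1.6082 12.6726] perp -1.0598978145348956
609 [561.3953  42.876 ] 129.92110274348 [ 1.6082 12.6726] perp -1.0598978145348956
```

View pics/w4b.png

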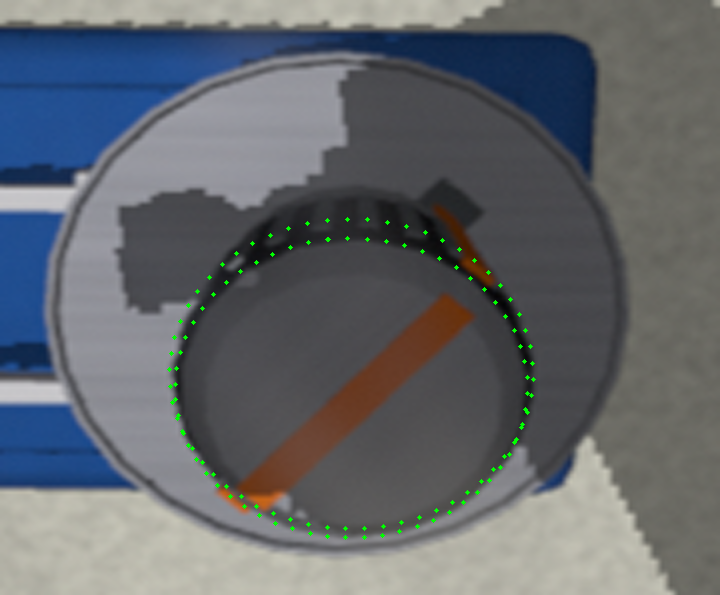

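Cup axis is at about (561,45): the predicted rim fits. The stripe lies at world 130°. Next I'll look at the mill before grasping.

{"api": "move_arm", "payload": {
  "increments": [
    {"x": 0.043, "y": 0, "z": 0, "ax": 0, "ay": 0, "az": 0, "claw": 1},
    {"x": 0.043, "y": 0, "z": 0, "ax": 0, "ay": 0, "az": 0, "claw": 1},
    {"x": 0.043, "y": 0, "z": 0, "ax": 0, "ay": 0, "az": 0, "claw": 1},
    {"x": 0.043, "y": 0, "z": 0, "ax": 0, "ay": 0, "az": 0, "claw": 1},
    {"x": 0.043, "y": 0, "z": 0, "ax": 0, "ay": 0, "az": 0, "claw": 1}
  ]
}}

```text
t: 11.3
tcp_pos: [521.6, -165.9, 298.7]
eef_rot: [-0.0, -0.661, 0.75, -0.0]
force: [0.3, -0.5, -0.3]
opening: 85.2
```

{"api": "move_arm", "payload": {
  "increments": [
    {"x": 0.043, "y": -0.005, "z": 0, "ax": 0, "ay": 0, "az": 0, "claw": 1},
    {"x": 0.043, "y": 0, "z": 0, "ax": 0, "ay": 0, "az": 0, "claw": 1},
    {"x": 0, "y": 0, "z": 0, "ax": 0, "ay": 0, "az": 0, "claw": 1}
  ]
}}

```text
t: 11.68
tcp_pos: [514.4, -256.3, 297.6]
eef_rot: [-0.001, -0.658, 0.753, -0.0]
force: [-0.6, 0.0, 0.7]
opening: 85.4
```

Run:
```python
from h import *
s=r.read_state(); print(s["tcp_pos"],s["eef_rot"],s["joint_positions"],s["t"])
im=r.snapshot("wrist"); 
np.save("w5.npy",toolT(s)); cv2.imwrite("w5.png",im[:,:,::-1]); c=cam("wrist",s)
C=proj(c,[508,-252,130]); print(C)
x0,y0=(C-[105,90]).astype(int); x0=max(x0,0);y0=max(y0,0); print(x0,y0)
cv2.imwrite("pics/w5.png",cv2.resize(im[y0:y0+180,x0:x0+210,::-1],None,fx=3.3,fy=3.3,interpolation=cv2.INTER_CUBIC))
```

```text
[ 514.4122 -256.2895  297.6354] [-0.0014 -0.6575  0.7535 -0.0001] [ 0.8499  0.405  -0.6214  1.3084  0.2345  1.5012 -1.4557] 11.675
[272.9282 198.9592]
167 108
```

View pics/w5.png

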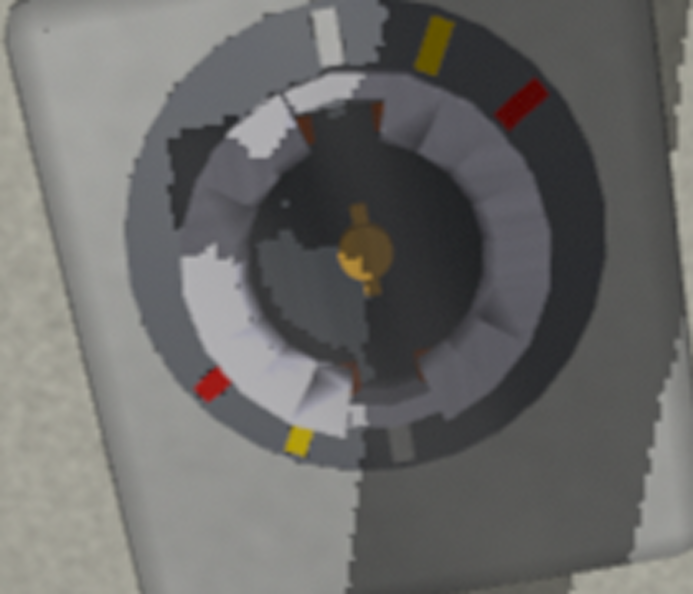

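Run:
```python
from h import *
c0=r.get_calibration("wrist"); c=(c0["K"],np.load("w5.npy")@c0["tool_from_camera"])
f=lambda x,y:(x/3.3+167,y/3.3+108)
for z in (105,107):
  for n,a,b in (("w",(328,37),(401,443)),("y",(435,45),(299,441)),("r",(522,103),(213,385))):
    A=atz(c,f(*a),z);B=atz(c,f(*b),z);d=A-B
    print(z,n,(A+B)[:2]/2,np.linalg.norm(d),np.degrees(np.arctan2(d[1],d[0])))
S=[atz(c,f(*p),130)[:2] for p in ((180,255),(551,255),(365,72),(365,440))]; print("collar",S,(S[0]+S[1])/2,(S[2]+S[3])/2)
# slots at collar top: midpoints between dogs
a=atz(c,f(341,120),128)[:2];b=atz(c,f(388,380),128)[:2];d=a-b;print("slots",(a+b)/2,np.linalg.norm(d),np.degrees(np.arctan2(d[1],d[0])))
for n,uv in(("top",(383,226)),("side",(345,184))): print(n,atz(cam(n),uv,130))
im=cv2.imread("w5.png");cx=np.array([508,-252.])
```

```text
105 w [ 515.3722 -257.2218] 111.7448466101837 2.2584918201414426
105 y [ 514.7612 -256.6117] 113.39552948817196 -26.427526292427274
105 r [ 515.6533 -256.3999] 112.41565124887407 -54.91846765653675
107 w [ 515.7698 -257.2711] 111.06234729458484 2.2584918201414266
107 y [ 515.1625 -256.6647] 112.70294836595126 -26.42752629242727
107 r [ 516.0492 -256.4542] 111.72905488790168 -54.91846765653677
collar [array([ 525.0273, -212.1426]), array([ 512.6165, -302.8637]), array([ 562.7141, -263.3535]), array([ 470.8454, -250.8096])] [ 518.8219 -257.5031] [ 516.7798 -257.0815]
slots [ 518.773  -257.3958] 66.75224373091282 2.2901779326706335
top [ 522.3243 -251.691   130.    ]
side [ 498.8868 -244.7166  130.    ]
```

{"api": "move_arm", "payload": {
  "increments": [
    {"x": -0.0435, "y": 0, "z": 0, "ax": 0, "ay": 0, "az": 0, "claw": 1},
    {"x": -0.0435, "y": -0.004, "z": 0, "ax": 0, "ay": 0, "az": 0, "claw": 1},
    {"x": -0.0435, "y": -0.004, "z": 0, "ax": 0, "ay": 0, "az": 0, "claw": 1},
    {"x": -0.0435, "y": 0, "z": 0, "ax": 0, "ay": 0, "az": 0, "claw": 1},
    {"x": -0.0435, "y": 0, "z": 0, "ax": 0, "ay": 0, "az": 0, "claw": 1}
  ]
}}

```text
t: 12.35
tcp_pos: [551.3, -33.0, 298.8]
eef_rot: [0.0, -0.662, 0.75, 0.0]
force: [1.3, 0.4, -0.3]
opening: 85.3
```

{"api": "move_arm", "payload": {
  "increments": [
    {"x": -0.0435, "y": 0, "z": 0, "ax": 0, "ay": 0, "az": 0, "claw": 1},
    {"x": -0.0435, "y": 0, "z": 0, "ax": 0, "ay": 0, "az": 0, "claw": 1},
    {"x": 0, "y": 0, "z": 0.035, "ax": 0, "ay": 0, "az": 0, "claw": 1},
    {"x": 0, "y": 0, "z": 0, "ax": 0, "ay": 0, "az": 0, "claw": 1}
  ]
}}

```text
t: 12.85
tcp_pos: [560.4, 50.8, 261.2]
eef_rot: [-0.003, -0.662, 0.75, 0.002]
force: [-0.1, -0.9, 0.7]
opening: 85.6
```

Run:
```python
from h import *
s=r.read_state(); print(s["tcp_pos"],s["joint_positions"],s["t"])
c=cam("wrist",s); im=r.snapshot("wrist"); h=cv2.cvtColor(im,cv2.COLOR_RGB2HSV)
cv2.imwrite("w6.png",im[...,::-1])
m=(h[...,0]<18)&(h[...,1]>130)&(h[...,2]>50)
ys,xs=np.nonzero(m);P=np.array([atz(c,(x,y),216)[:2] for x,y in zip(xs,ys)]);C=np.array([561,45.])
for it in range(4):
    k=np.linalg.norm(P-C,axis=1)<19.5; Q=P[k]; mu=Q.mean(0); w,v=np.linalg.eigh(np.cov((Q-mu).T)); d=v[:,1]
print(k.sum(),mu,np.degrees(np.arctan2(d[1],d[0])),np.sqrt(w))
# rim fit: score predicted circle against edges
g=cv2.GaussianBlur(cv2.cvtColor(im,cv2.COLOR_RGB2GRAY),(5,5),0).astype(float); gm=np.hypot(cv2.Sobel(g,6,1,0),cv2.Sobel(g,6,0,1))
A=np.linspace(0,6.28,90); best=[]
for dx in np.arange(-6,6.1,1):
  for dy in np.arange(-6,6.1,1):
    v=0
    for a in A:
      if np.cos(a)<.5:
        u=proj(c,[561+dx+28*np.cos(a),45+dy+28*np.sin(a),206]).round().astype(int)
        if 0<=u[0]<560 and 0<=u[1]<420: v+=min(gm[u[1],u[0]],150)
    best.append((v,dx,dy))
print(sorted(best)[-6:])
```

```text
[560.3706  50.7857 261.2275] [ 0.3791  0.417  -0.7208  1.4086  0.2726  1.4235 -2.0353] 12.85
834 [560.1741  44.1016] 129.999995047076 [ 1.6854 11.36  ]
[(np.float64(5798.214124991879), np.float64(-2.0), np.float64(-1.0)), (np.float64(5812.371137021944), np.float64(-3.0), np.float64(0.0)), (np.float64(6370.550662750556), np.float64(-1.0), np.float64(1.0)), (np.float64(6822.629657986187), np.float64(-2.0), np.float64(1.0)), (np.float64(7697.9676875320465), np.float64(-1.0), np.float64(0.0)), (np.float64(7931.917693600007), np.float64(-2.0), np.float64(0.0))]
```

{"api": "move_arm", "payload": {
  "increments": [
    {"x": 0.0055, "y": 0, "z": 0.01, "ax": 0, "ay": 0, "az": 0, "claw": 1},
    {"x": 0, "y": 0, "z": 0.03, "ax": 0, "ay": 0, "az": 0, "claw": 1},
    {"x": 0, "y": 0, "z": 0.03, "ax": 0, "ay": 0, "az": 0, "claw": 1},
    {"x": 0, "y": 0, "z": 0.012, "ax": 0, "ay": 0, "az": 0, "claw": 1},
    {"x": 0, "y": 0, "z": 0, "ax": 0, "ay": 0, "az": 0, "claw": 0.6}
  ]
}}

```text
t: 13.52
tcp_pos: [562.3, 42.1, 181.2]
eef_rot: [-0.0, -0.659, 0.752, 0.0]
force: [-0.0, 0.4, 0.3]
opening: 69.9
```

Run:
```python
from h import *
s=r.read_state(); print(s["tcp_pos"],s["opening"],s["force"],s["t"])
im=r.snapshot("wrist"); cv2.imwrite("pics/w7.png",im[...,::-1])
```

```text
[562.3372  42.1415 181.2265] 69.86351755893648 [-0.0043  0.396   0.3056] 13.525
```

View pics/w7.png

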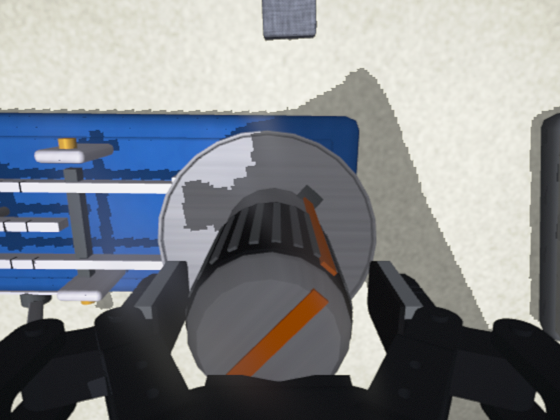

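Run:
```python
from h import *
s=r.read_state(); print(s["tcp_pos"]); c=cam("wrist",s)
for X in (558,560,562,564):
  print(X,[proj(c,[X+rr*np.cos(a),45+rr*np.sin(a),z]).round(1) for rr,z,a in ((28,206,1.44),(28,206,-1.70),(24,106,-0.13),(28,206,-.13),(64,106,-.13))])
```

```text
[562.9666  42.555  182.1233]
558 [array([187.4, 329.9]), array([355.7, 329.9]), array([274.3, 193.5]), array([271.2, 251.1]), array([274. , 121.7])]
560 [array([186.3, 324.6]), array([355.3, 324.6]), array([273.8, 190.1]), array([270.3, 245.2]), array([273.5, 118. ])]
562 [array([185.1, 319.3]), array([354.8, 319.3]), array([273.3, 186.7]), array([269.4, 239.2]), array([273.1, 114.2])]
564 [array([183.9, 313.9]), array([354.3, 313.9]), array([272.9, 183.3]), array([268.5, 233.1]), array([272.6, 110.4])]
```

{"api": "move_arm", "payload": {
  "increments": [
    {"x": -0.0025, "y": 0.0025, "z": 0.002, "ax": 0, "ay": 0, "az": 0, "claw": 0.6},
    {"x": 0, "y": 0, "z": 0, "ax": 0, "ay": 0, "az": 0, "claw": 0.4},
    {"x": 0, "y": 0, "z": 0, "ax": 0, "ay": 0, "az": 0, "claw": -1},
    {"x": 0, "y": 0, "z": 0, "ax": 0, "ay": 0, "az": 0, "claw": -1},
    {"x": 0, "y": 0, "z": 0, "ax": 0, "ay": 0, "az": 0, "claw": -1}
  ]
}}

```text
t: 14.2
tcp_pos: [560.5, 45.9, 179.7]
eef_rot: [0.0, -0.66, 0.752, -0.0]
force: [-1.3, 0.5, 2.3]
opening: 54.6
```

{"api": "move_arm", "payload": {
  "increments": [
    {"x": 0, "y": 0, "z": 0, "ax": 0, "ay": 0, "az": 0, "claw": -1},
    {"x": 0, "y": 0, "z": -0.01, "ax": 0, "ay": 0, "az": 0, "claw": -1},
    {"x": 0, "y": 0, "z": -0.03, "ax": 0, "ay": 0, "az": 0, "claw": -1},
    {"x": 0, "y": 0, "z": -0.03, "ax": 0, "ay": 0, "az": 0, "claw": -1},
    {"x": 0, "y": 0, "z": 0, "ax": 0, "ay": 0, "az": 0, "claw": -1}
  ]
}}

```text
t: 14.82
tcp_pos: [561.4, 45.9, 251.0]
eef_rot: [0.002, -0.66, 0.752, -0.001]
force: [-0.2, -0.2, -3.4]
opening: 54.8
```

Run:
```python
from h import *
s=r.read_state(); print(s["tcp_pos"],s["eef_rot"],s["opening"],s["force"],s["torque"],s["joint_positions"],s["t"])
c=cam("wrist",s)
im=r.snapshot("wrist"); cv2.imwrite("pics/w8.png",im[...,::-1])
h=cv2.cvtColor(im,cv2.COLOR_RGB2HSV); z=s["tcp_pos"][2]+37
m=(h[...,0]<18)&(h[...,1]>130)&(h[...,2]>50)
ys,xs=np.nonzero(m);P=np.array([atz(c,(x,y),z)[:2] for x,y in zip(xs,ys)]);C=s["tcp_pos"][:2]
k=np.linalg.norm(P-C,axis=1)<19.5; Q=P[k]; mu=Q.mean(0); w,v=np.linalg.eigh(np.cov((Q-mu).T)); d=v[:,1]
print(k.sum(),mu,np.degrees(np.arctan2(d[1],d[0])),np.sqrt(w))
T=toolT(s);print(np.degrees(np.arctan2(T[1,0],T[0,0])))
```

```text
[561.3868  45.8544 251.0484] [ 0.0016 -0.6596  0.7517 -0.0012] 54.78917390024076 [-0.2321 -0.2203 -3.4318] [0.0596 0.0299 0.0261] [ 0.3917  0.415  -0.7186  1.4361  0.2742  1.3881 -2.0344] 14.825
2215 [562.3981  44.0472] 129.4845501864203 [ 1.7618 10.3346]
-97.46769793851182
```

View pics/w8.png

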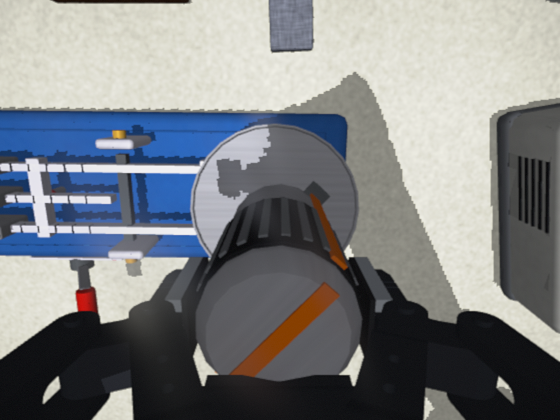

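Cup held (3.4 N), stripe at tool yaw +47°. Carrying it over the socket and turning the stripe to the white marks.

{"api": "move_arm", "payload": {
  "increments": [
    {"x": 0.0437, "y": 0.001, "z": 0, "ax": 0, "ay": 0, "az": 0, "claw": -1},
    {"x": 0.0437, "y": 0.001, "z": 0, "ax": 0, "ay": 0, "az": 0, "claw": -1},
    {"x": 0.0437, "y": 0.001, "z": 0, "ax": 0, "ay": 0, "az": 0, "claw": -1},
    {"x": 0.0437, "y": 0.001, "z": 0, "ax": 0, "ay": 0, "az": 0, "claw": -1},
    {"x": 0.0437, "y": 0.001, "z": 0, "ax": 0, "ay": 0, "az": 0, "claw": -1}
  ]
}}

```text
t: 15.5
tcp_pos: [525.0, -171.9, 246.7]
eef_rot: [-0.001, -0.66, 0.752, 0.002]
force: [0.9, -0.1, -3.0]
opening: 54.6
```

{"api": "move_arm", "payload": {
  "increments": [
    {"x": 0.0437, "y": 0, "z": 0, "ax": 0, "ay": 0, "az": 0, "claw": -1},
    {"x": 0.0437, "y": 0, "z": 0, "ax": 0, "ay": 0, "az": 0, "claw": -1},
    {"x": 0, "y": 0, "z": 0, "ax": 0, "ay": 0, "az": -0.153, "claw": -1},
    {"x": 0, "y": 0, "z": 0, "ax": 0, "ay": 0, "az": -0.153, "claw": -1},
    {"x": 0, "y": 0, "z": 0, "ax": 0, "ay": 0, "az": -0.153, "claw": -1}
  ]
}}

```text
t: 16.12
tcp_pos: [513.9, -257.0, 246.5]
eef_rot: [0.001, 0.815, -0.58, -0.003]
force: [0.2, 0.6, -3.4]
opening: 54.7
```

{"api": "move_arm", "payload": {
  "increments": [
    {"x": 0, "y": 0, "z": 0, "ax": 0, "ay": 0, "az": -0.153, "claw": -1},
    {"x": 0, "y": 0, "z": 0, "ax": 0, "ay": 0, "az": -0.153, "claw": -1},
    {"x": 0, "y": 0, "z": 0, "ax": 0, "ay": 0, "az": -0.153, "claw": -1},
    {"x": 0, "y": 0, "z": 0, "ax": 0, "ay": 0, "az": 0, "claw": -1},
    {"x": 0, "y": 0, "z": 0, "ax": 0, "ay": 0, "az": 0, "claw": -1}
  ]
}}

```text
t: 16.75
tcp_pos: [514.8, -257.1, 247.9]
eef_rot: [0.0, 0.924, -0.383, -0.001]
force: [0.9, 0.2, -3.1]
opening: 54.4
```

```bash
cat > st.py <<'E'
from h import *
import sys
s=r.read_state(); print(s["tcp_pos"],s["eef_rot"],s["opening"],s["force"],s["torque"],s["joint_positions"],s["t"])
c=cam("wrist",s); im=r.snapshot("wrist"); cv2.imwrite("pics/%s.png"%sys.argv[1],im[...,::-1])
h=cv2.cvtColor(im,cv2.COLOR_RGB2HSV); z=s["tcp_pos"][2]+36.3
m=(h[...,0]<18)&(h[...,1]>130)&(h[...,2]>50)
ys,xs=np.nonzero(m);P=np.array([atz(c,(x,y),z)[:2] for x,y in zip(xs,ys)]);C=s["tcp_pos"][:2]
k=np.linalg.norm(P-C,axis=1)<19.5; Q=P[k]; mu=Q.mean(0); w,v=np.linalg.eigh(np.cov((Q-mu).T)); d=v[:,1]
T=toolT(s);print("stripe",k.sum(),mu,np.degrees(np.arctan2(d[1],d[0])),"yaw",np.degrees(np.arctan2(T[1,0],T[0,0])), T[:3,2])
w=T[:3,:3].T@(np.array([517,-257,T[2,3]])-T[:3,3]); print("tool delta to socket axis",w)
E
python3 st.py w9
```

```text
[ 514.7941 -257.076   247.9406] [ 0.      0.9239 -0.3825 -0.0013] 54.38077363962198 [ 0.8924  0.2107 -3.0694] [ 0.0062 -0.0404 -0.0374] [ 0.9746  0.4741 -0.8116  1.3976  0.3414  1.4164 -0.6191] 16.75
stripe 2239 [ 516.5843 -257.9723] -177.86963350952922 yaw -44.98322464583265 [-0.0024  0.0009 -1.    ]
tool delta to socket axis [ 1.5066 -1.6131 -0.0052]
```

View pics/w9.png

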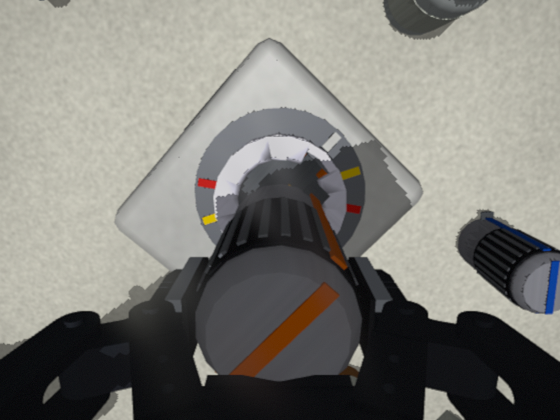

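Run:
```python
from h import *
s=r.read_state(); c=cam("wrist",s)
for n,a,b in(("y",(351,173),(209,219)),("r",(353,209),(207,184))):
  A=atz(c,a,105);B=atz(c,b,105);d=A-B;print(n,(A+B)/2,np.linalg.norm(d),np.degrees(np.arctan2(d[1],d[0])))
A=atz(c,(331,142),105);print(A,np.degrees(np.arctan2(A[1]+257,A[0]-516.)))
```

```text
y [ 516.2139 -257.3616  105.    ] 112.9602714502013 -26.526170555458844
r [ 517.0564 -258.455   105.    ] 111.98316574298246 -54.898774074576416
[ 571.717  -255.3933  105.    ] 1.65177375284637
```

{"api": "move_arm", "payload": {
  "increments": [
    {"x": 0.0007, "y": -0.0007, "z": 0.02, "ax": 0, "ay": 0, "az": 0, "claw": -1},
    {"x": 0, "y": 0, "z": 0.02, "ax": 0, "ay": 0, "az": 0, "claw": -1},
    {"x": 0, "y": 0, "z": 0.005, "ax": 0, "ay": 0, "az": 0, "claw": -1},
    {"x": 0, "y": 0, "z": 0.005, "ax": 0, "ay": 0, "az": 0, "claw": -1},
    {"x": 0, "y": 0, "z": 0.003, "ax": 0, "ay": 0, "az": 0, "claw": -1}
  ]
}}

```text
t: 17.42
tcp_pos: [517.0, -257.1, 196.7]
eef_rot: [0.0, 0.924, -0.382, 0.001]
force: [-0.3, -0.0, -3.2]
opening: 54.7
```

{"api": "move_arm", "payload": {
  "increments": [
    {"x": 0, "y": 0, "z": 0.003, "ax": 0, "ay": 0, "az": 0, "claw": -1},
    {"x": 0, "y": 0, "z": 0.003, "ax": 0, "ay": 0, "az": 0, "claw": -1},
    {"x": 0, "y": 0, "z": 0.002, "ax": 0, "ay": 0, "az": 0, "claw": -1},
    {"x": 0, "y": 0, "z": 0, "ax": 0, "ay": 0, "az": 0, "claw": -1}
  ]
}}

```text
t: 17.92
tcp_pos: [516.5, -257.1, 188.1]
eef_rot: [0.0, 0.924, -0.382, -0.0]
force: [-0.5, 0.5, -3.1]
opening: 54.5
```

{"api": "move_arm", "payload": {
  "increments": [
    {"x": 0, "y": 0, "z": 0.003, "ax": 0, "ay": 0, "az": 0, "claw": -1},
    {"x": 0, "y": 0, "z": 0.002, "ax": 0, "ay": 0, "az": 0, "claw": -1},
    {"x": 0, "y": 0, "z": 0.001, "ax": 0, "ay": 0, "az": 0, "claw": -1},
    {"x": 0, "y": 0, "z": 0, "ax": 0, "ay": 0, "az": 0, "claw": -1}
  ]
}}

```text
t: 18.42
tcp_pos: [516.8, -257.0, 184.4]
eef_rot: [0.0, 0.924, -0.382, 0.001]
force: [-2.4, -0.5, 5.4]
opening: 54.7
```

{"api": "move_arm", "payload": {
  "increments": [
    {"x": 0, "y": 0, "z": 0.002, "ax": 0, "ay": 0, "az": 0, "claw": -1},
    {"x": 0, "y": 0, "z": 0, "ax": 0, "ay": 0, "az": 0, "claw": -1}
  ]
}}

```text
t: 18.68
tcp_pos: [517.0, -256.9, 184.2]
eef_rot: [0.001, 0.924, -0.382, 0.001]
force: [-5.4, 0.9, 14.1]
opening: 54.6
```

```bash
python3 st.py w10
```

```text
[ 516.9522 -256.9287  184.2385] [ 0.0006  0.9243 -0.3816  0.001 ] 54.59513773127362 [-5.3806  0.8556 14.0939] [0.5698 1.5363 0.0506] [ 0.9698  0.5167 -0.7946  1.5021  0.3785  1.2796 -0.6512] 18.675
stripe 2251 [ 518.6999 -257.7468] -177.7675596203233 yaw -44.86899642634123 [ 0.0013 -0.0019 -1.    ]
tool delta to socket axis [0.0842 0.0168 0.0002]
```

View pics/w10.png

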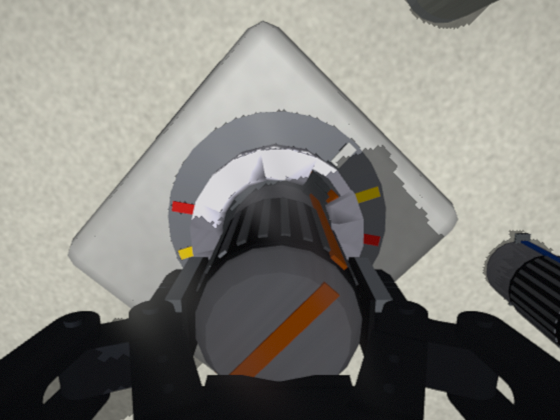

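Cup bottoms rigidly (17 N, no further travel), foot about 110 mm: home. Stripe at white. Easing the press and twisting clockwise.

{"api": "move_arm", "payload": {
  "increments": [
    {"x": 0, "y": 0, "z": -0.002, "ax": 0, "ay": 0, "az": 0, "claw": -1},
    {"x": 0, "y": 0, "z": 0, "ax": 0, "ay": 0, "az": 0.05, "claw": -1},
    {"x": 0, "y": 0, "z": 0, "ax": 0, "ay": 0, "az": 0.05, "claw": -1},
    {"x": 0, "y": 0, "z": 0, "ax": 0, "ay": 0, "az": 0.05, "claw": -1},
    {"x": 0, "y": 0, "z": 0, "ax": 0, "ay": 0, "az": 0.05, "claw": -1}
  ]
}}

```text
t: 19.35
tcp_pos: [516.9, -257.2, 184.3]
eef_rot: [0.0, 0.881, -0.473, 0.001]
force: [-2.9, -0.2, 7.7]
opening: 54.4
```

```bash
python3 st.py w11
```

```text
[ 516.8528 -257.199   184.3422] [ 0.0004  0.8813 -0.4726  0.0008] 54.44674926389859 [-2.9036 -0.2473  7.7183] [0.2465 0.8904 0.1118] [ 0.9435  0.5038 -0.7494  1.5023  0.3524  1.2726 -0.8318] 19.35
stripe 2254 [ 518.4276 -258.2858] 170.6506479271352 yaw -56.40043014329116 [ 0.001  -0.0015 -1.    ]
tool delta to socket axis [-0.0843 -0.2327 -0.0001]
```

{"api": "move_arm", "payload": {
  "increments": [
    {"x": 0, "y": 0, "z": 0, "ax": 0, "ay": 0, "az": 0.06, "claw": -1},
    {"x": 0, "y": 0, "z": 0, "ax": 0, "ay": 0, "az": 0.06, "claw": -1},
    {"x": 0, "y": 0, "z": 0, "ax": 0, "ay": 0, "az": 0.06, "claw": -1},
    {"x": 0, "y": 0, "z": 0, "ax": 0, "ay": 0, "az": 0.06, "claw": -1},
    {"x": 0, "y": 0, "z": 0, "ax": 0, "ay": 0, "az": 0.06, "claw": -1}
  ]
}}

```text
t: 20.02
tcp_pos: [516.8, -257.2, 184.3]
eef_rot: [0.0, 0.801, -0.599, 0.001]
force: [-3.5, 0.3, 7.7]
opening: 54.8
```

{"api": "move_arm", "payload": {
  "increments": [
    {"x": 0, "y": 0, "z": 0, "ax": 0, "ay": 0, "az": 0.03, "claw": -1},
    {"x": 0, "y": 0, "z": 0, "ax": 0, "ay": 0, "az": 0, "claw": -1},
    {"x": 0, "y": 0, "z": 0, "ax": 0, "ay": 0, "az": 0, "claw": -1}
  ]
}}

```text
t: 20.4
tcp_pos: [516.8, -257.1, 184.3]
eef_rot: [0.0, 0.792, -0.61, 0.001]
force: [-3.8, 0.7, 7.0]
opening: 54.8
```

```bash
python3 st.py w12
python3 - <<'E'
from h import *
im=r.snapshot("top"); a=cv2.imread("pics/top0.png")
b=im[:,:,::-1]
w=cv2.imread("pics/w12.png")
cv2.imwrite("pics/fin.png",np.vstack([cv2.resize(w[80:400,130:450],(400,400)),]) if 0 else np.hstack([cv2.resize(w[90:390,130:430],(420,420)),cv2.resize(b[120:300,90:320],(380,297)) if 0 else cv2.resize(b[130:310,170:330],(373,420))]))
E
```

```text
[ 516.7868 -257.1199  184.3415] [ 0.0003  0.7923 -0.6101  0.0008] 54.76776251830898 [-3.7508  0.7418  6.9528] [0.3625 0.8486 0.1401] [ 0.8995  0.4845 -0.6775  1.5041  0.3127  1.2618 -1.1294] 20.4
stripe 2245 [ 518.0286 -258.5678] 151.86504781600274 yaw -75.19952335370924 [ 0.0008 -0.0014 -1.    ]
tool delta to socket axis [-0.0614 -0.2367  0.    ]
```

Run:
```python
from h import *
for n,(x0,x1,y0,y1) in (("top",(200,240,220,255)),("side",(235,275,262,295))):
  o=cv2.imread(f"pics/{n}0.png")[...,::-1]; b=r.snapshot(n)
  for im in(o,b):
    m=(im[...,0]>100)&(im[...,1]<60)&(im[...,2]<60); m=m[y0:y1,x0:x1]; ys,xs=np.nonzero(m); print(n,len(xs),xs.mean()+x0,ys.mean()+y0)
  d=np.abs(o.astype(int)-b).max(2)>60; k,l,st,ce=cv2.connectedComponentsWithStats(d.astype(np.uint8))
  print([tuple(st[i]) for i in range(1,k) if st[i,4]>25])
```

```text
top 18 218.94444444444446 238.27777777777777
top 26 218.30769230769232 238.15384615384616
[(np.int32(388), np.int32(192), np.int32(43), np.int32(154), np.int32(2287)), (np.int32(453), np.int32(199), np.int32(12), np.int32(32), np.int32(106)), (np.int32(270), np.int32(201), np.int32(22), np.int32(21), np.int32(132)), (np.int32(453), np.int32(232), np.int32(6), np.int32(29), np.int32(53)), (np.int32(451), np.int32(284), np.int32(6), np.int32(49), np.int32(123)), (np.int32(456), np.int32(322), np.int32(42), np.int32(36), np.int32(513)), (np.int32(482), np.int32(335), np.int32(18), np.int32(18), np.int32(69)), (np.int32(328), np.int32(350), np.int32(77), np.int32(53), np.int32(838)), (np.int32(452), np.int32(359), np.int32(9), np.int32(47), np.int32(121)), (np.int32(486), np.int32(363), np.int32(74), np.int32(57), np.int32(2236)), (np.int32(402), np.int32(372), np.int32(22), np.int32(48), np.int32(862)), (np.int32(322), np.int32(414), np.int32(35), np.int32(6), np.int32(128))]
side 54 258.35185185185185 274.537037037037
side 57 257.9824561403509 274.70175438596493
[(np.int32(550), np.int
[... 1050 characters left out ...]
0), np.int32(9), np.int32(72)), (np.int32(477), np.int32(175), np.int32(26), np.int32(59), np.int32(820)), (np.int32(268), np.int32(190), np.int32(21), np.int32(42), np.int32(476)), (np.int32(526), np.int32(192), np.int32(26), np.int32(49), np.int32(580)), (np.int32(367), np.int32(195), np.int32(110), np.int32(106), np.int32(3103)), (np.int32(476), np.int32(242), np.int32(7), np.int32(22), np.int32(45)), (np.int32(471), np.int32(250), np.int32(7), np.int32(20), np.int32(76)), (np.int32(524), np.int32(251), np.int32(3), np.int32(23), np.int32(35)), (np.int32(517), np.int32(264), np.int32(21), np.int32(41), np.int32(142)), (np.int32(507), np.int32(306), np.int32(9), np.int32(5), np.int32(31))]
```

Run:
```python
from bench import r
print(r.hand_in(), r.read_state()["t"])
```

```text
the job is handed in; nothing more can be done
the job is handed in; nothing more can be done
```

The job is handed in at about 20.5 s of the 54 s. The arm is still gripping the cup and holding it at the yellow marks.

- **Weighing:** I swung the lever to the free stop and left the beam free for about 3 s. The force rose to 6 N at that stop. I then pushed the lever back to the arrest stop, where the force was 9 N, before touching the cup. In the last pictures the knob is within about 0.6 pixel of where it started.
- **Seating:** I lifted the cup (3.4 N in hand) and lowered it with the stripe at the white marks. It came to rest firmly: pressing with about 17 N moved it no further. The measured foot height was about 1 mm above the nominal, which is within what I could measure.
- **Twist:** The cup is turned 0.53 rad clockwise from the white marks, which puts the stripe about 0.03 rad past yellow. I went slightly past because the ring lags the cup, so I estimate the ring at about 0.47. The spring torque reads 0.14 N m, and 0.53 rad is well short of the 0.7 detent, so the lock should not have clicked.
- **Other things:** Comparing pictures from before and after showed changes only where the arm, its shadow and the cup were.

I could not view one final picture because the 12-picture limit was reached, so the last checks are numbers only.

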